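# Load the straight blade into the patio slicer

## Robot

A 7-joint arm with a two-finger parallel gripper is mounted at the origin on the work surface. World frame = base frame: x ahead of the robot, y to its left, z up, the work surface at z = 0. Lengths are in m, angles in degrees, forces in N, time in s.
With the tool pointing down it reaches from about 0.4 to 0.925 m from the base axis. Payload 5.6 kg.
Tool frame: the origin (TCP) lies on the centre line of the jaws, within the pads' length; the fingertips stand 22 mm ahead of it and the grasp point (between the pads) lies 3 mm ahead of it (r.tips_ahead is the distance from the TCP to the fingertips, in m); z points along the fingers, y is the line along which they close (so a half turn about z gives the same grasp; the last joint's range is limited). The gripper opens to 85 mm and grips with 20 to 120 N. Pads are 22 mm wide; open, the fingers measure 114 mm over their backs; the gripper's body (76 mm by 85 mm) begins 54 mm behind the grasp point. The pads swing forward as they close: fully open they stand 13 mm farther back than shut.
Start: joints at [-79.011, 26.786, -0.665, 91.828, 0.344, 61.387, -3.226], TCP at [0.151, 0.632, 0.253] pointing down, gripper open.
Joint ranges: [-144.91, 144.91], [-17.63, 115.5], [-89.93, 88.59], [15.96, 139.68], [-74.01, 254.01], [8.47, 105.57], [-167.45, 167.45]. Speed limits (degrees/s): [147.25, 147.25, 180, 180, 180, 180, 180].

## Interface

Orientations are given as [roll, pitch, yaw] about the fixed x, y, z axes, in that order (R = Rz(yaw) Ry(pitch) Rx(roll)).
In Python, from station import r gives the robot as it stands.
- The arm moves only by the tool drive_tool, never from a script. Its argument "steps" is a list of rows, each a list of 5 numbers: the opening, from -1 (shut) to 1 (fully open), so that 0 is half open, then the shift along the tool's x, y, z in mm, then the turn about the tool's z in degrees. A call has exactly 8 rows; each row shifts and turns the commanded pose from where the row before left it, along the tool's axes as they then stand; what a row does not reach is not made up. A row lasts 1/12 s, in which the tool goes at most 41.7 mm and 7.16 degrees, less where a joint would pass 70% of its speed; a pose out of reach is approached as far as the arm can. A call is refused whole if a number of a shift passes 41.7 or a number of a turn 7.16, either way. A call with a gripper value outside its range is refused whole. The fingers move at their own pace and stop on an object; "squeeze" is the grip in N (left out, the last holds). Time passes only in rows, so rows that do not move let the fingers close, or fill a call up. It gives the time, the measured TCP pose, the force, the opening and the grip force at its end, in the units of the state.
- r.get_obs(): the state, without advancing time (a new reading comes with each control period).
- r.read_camera(name): name is "side" or "top"; returns a dict with "image" (384x512x3 uint8, red, green, blue), "K" (3x3 intrinsics, pixels), "world_to_cam" (4x4, takes a point from world to camera coordinates). Camera axes: x right, y down, z forward; pixel columns grow to the right and rows downward; lengths in m; the calibration is good to about 2 mm. A picture is of the moment at which its call begins. There is no depth.
- r.finish_job(): hands the job in; it is judged then, once.
The state is a dict: "t": time; "joint_pos": joint angles; "joint_vel": joint speeds; "effort": joint torques, N m; "tcp_pos": TCP position; "orientation": TCP orientation; "contact_force": force on the tool from outside, world axes, zero at the start; "torque": the same for the moment, N m; "opening": opening from 0.0 (shut) to 1.0 (fully open); "grip_force": force on a finger pad.
Only numpy, scipy, OpenCV 4.12 (cv2) and the standard library are available. Lean on these libraries where they do the work, as an engineer would, in place of code of your own. Each camera call takes 0.05 s, during which the arm holds its last target. There are 200 camera calls.

## Task

Get the vegetable slicer ready: pick up the straight blade (the steel plate with the green finger tab and a notch in one end) and lay it flat in the slicer's dark recess, fully home on the recess floor with its notch around the red pin, then let go of it. Leave the toothed blade with the orange tab where it is.

Things in the scene. Friction and masses are not known exactly. Their poses are not given: they have to be found in the camera images.
- blade: Steel plate 110x80x4 mm, 0.11-0.22 kg, flat in the right (clay) tray. Upright green tab 40 mm (x) by 14 mm (y), top 42 mm above the plate's underside. Origin: underside, below mid-tab. z up, x to the notched end (roughly away from the robot). Plate: x -50 (bright edge) to +60 mm, y -40 to +40. Notch 30 mm wide, x 30 to 60, open at the end.
- notch (a point): Middle of the blade's notch, on the underside of the plate, 45 mm along +x from the blade's origin. Axes as the blade's.
- slicer: White slicer fixed in the left (cream) tray; x -160 to 80 mm, y -62 to 62, top 32 above its underside. Origin: underside, on the red pin's axis; z up, x lengthwise. Recess, dark floor at z 24 mm, x -107 to 27, y -52 to 52. Pin 10 mm across, tip at z 38. Blade home: its x along the slicer's +x, notch round the pin, origin (tab) at about x -45, z 24 mm.
- toothed_blade: The one to leave alone: steel plate 110x80x4 mm with teeth at the -x end, no notch, and an orange tab of the same size, also in the right tray; either blade may be the nearer. Origin on its underside under the tab. Tray floors are 5 mm and tray rims 18 mm above the table.

How it is judged (in metres and radians):
At the end, for the whole second after the job is handed in: Straight blade at rest and flat (3.4 degrees), underside within 3 mm of the recess floor, middle of its notch within 18 mm of the pin's axis, tab on the -x side of the pin, length within 17 degrees of the slicer's; toothed blade within 30 mm of its start (horizontal distance between notch and slicer below 0.018 m and angle between the x axis of blade and the x axis of slicer, either way round below 0.3 rad and x of blade in the frame of slicer below -0.02 m and z of blade in the frame of slicer between 0.02 and 0.027 m and angle between blade's own z axis and vertical below 0.06 rad and linear speed of blade below 0.02 m/s and distance of toothed_blade from where it was at the start of the episode below 0.03 m); the robot touches nothing.
It fails at once if the toothed blade is moved more than 30 mm (distance of toothed_blade from where it was at the start of the episode above 0.03 m).
It also fails if it takes over 32 s, if anything falls off the work surface, if the arm or the gripper's body presses on something with over 40 N, if the wrist force passes 120 N, or if a joint passes its speed limit or range.

## Working session

There is one attempt and no reset: what is moved stays moved. The work goes in short steps, Python scripts to look and compute and a tool call to move; the robot and the scene stay as the last step left them, time stands still between calls to the robot, and variables do not carry over. Pictures are saved under pics/ and viewed, at most 10 in all, crops included, and the job is handed in when it is done.

Besides the shell and the picture viewer there is one more tool, called as a command line: name --pt "numbers of a row" for each row, then --argument value for the rest. drive_tool: Moves the arm, as the interface text tells. Its arguments: {"type":"object","properties":{"steps":{"type":"array"},"squeeze":{"type":"number"}},"required":["steps"]}

```bash
mkdir -p pics; python3 - <<'E'
from station import r
import cv2,numpy as np
o=r.get_obs();print(o)
for n in("top","side"):
    c=r.read_camera(n);cv2.imwrite(f"pics/{n}0.png",c["image"][:,:,::-1]);print(n,c["K"].tolist(),np.round(c["world_to_cam"],4).tolist())
a=cv2.imread("pics/top0.png");b=cv2.imread("pics/side0.png")
E
```

```text
{'t': 0.0, 'joint_pos': array([-79.0097196 ,  26.8379063 ,  -0.66337882,  91.88025449,
         0.34377961,  61.38724472,  -3.22425502]), 'joint_vel': array([-0.0036395 , -0.01414353, -0.02224101,  0.00533044, -0.07446128,
       -0.0686755 ,  0.02472728]), 'effort': array([-3.83515235e-04, -5.32402575e+01,  2.11164675e-02, -2.51305962e+01,
        1.13473088e-02,  7.86382734e-03, -3.22383528e-06]), 'tcp_pos': array([0.15119021, 0.63164055, 0.25232151]), 'orientation': array([-1.79896847e+02,  7.82308054e-03,  1.66542577e+02]), 'contact_force': array([0.30206592, 0.66066468, 0.52715453]), 'torque': array([-0.01332636, -0.03060752,  0.01422734]), 'grip_force': 0.0, 'opening': 0.9998439566229397}
top [[396.11408809753533, 0.0, 252.43237433002287], [0.0, 396.11408809753533, 185.4097298509826], [0.0, 0.0, 1.0]] [[-0.1234, -0.9923, 0.0056, 0.0511], [-0.9663, 0.1189, -0.2284, 0.5803], [0.226, -0.0336, -0.9736, 0.7665], [0.0, 0.0, 0.0, 1.0]]
side [[498.5117491388285, 0.0, 254.15770500707293], [0.0, 498.5117491388285, 193.58494838235376], [0.0, 0.0, 1.0]] [[0.9949, -0.1005, 0.012, -0.5921], [-0.0394, -0.4931, -0.8691, 0.0689], [0.0932, 0.8641, -0.4945, 1.0113], [0.0, 0.0, 0.0, 1.0]]
```

View pics/top0.png

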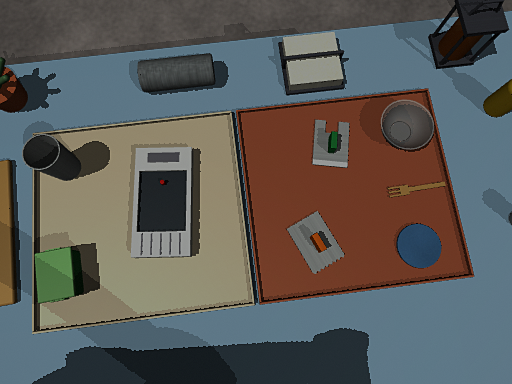

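View pics/side0.png

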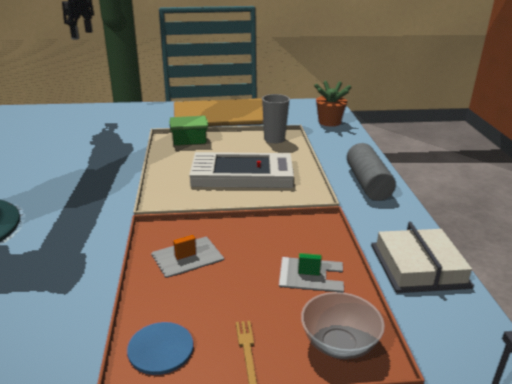

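The top view shows the straight blade (green tab) at about (333,142), with its notch at (325,126). The toothed blade is at (317,242), the recess centre at (162,200) and the red pin at (163,182). The side view shows the green tab at (310,265) and the pin at (258,164).

```bash
cat > h.py <<'E'
import cv2,numpy as np
def ray(c,px,z):
    K=np.array(c["K"]);T=np.array(c["world_to_cam"]);R=T[:3,:3];C=-R.T@T[:3,3]
    p=np.atleast_2d(px).astype(float);d=np.c_[p,np.ones(len(p))]@np.linalg.inv(K).T@R
    return C+d*((z-C[2])/d[:,2])[:,None]
def two(cs,pxs):
    A=[];b=[]
    for c,p in zip(cs,pxs):
        P=np.array(c["K"])@np.array(c["world_to_cam"])[:3]
        for i in(0,1):
            q=p[i]*P[2]-P[i];A.append(q[:3]);b.append(-q[3])
    return np.linalg.lstsq(np.array(A),np.array(b),rcond=None)[0]
def big(m,roi):
    x0,y0,x1,y1=roi;k=np.zeros(m.shape,np.uint8);k[y0:y1,x0:x1]=m[y0:y1,x0:x1]
    cs,_=cv2.findContours(k,cv2.RETR_EXTERNAL,cv2.CHAIN_APPROX_NONE)
    q=max(cs,key=len);return q[:,0,:],k
def cen(m,roi):
    q,k=big(m,roi);k2=np.zeros_like(k);cv2.drawContours(k2,[q[:,None]],-1,255,-1)
    ys,xs=np.nonzero(k2);return np.array([xs.mean(),ys.mean()]),len(xs)
def masks(c):
    h=cv2.cvtColor(c["image"],cv2.COLOR_RGB2HSV);f=lambda a,b:cv2.inRange(h,a,b)
    return dict(green=f((45,100,30),(85,255,255)),red=f((0,170,90),(6,255,255))|f((174,170,90),(180,255,255)),dark=f((0,0,0),(180,130,75)),grey=f((0,0,95),(180,60,255)))
def rect(c,q,z):
    w=ray(c,q,z)[:,:2]*1000;(x,y),s,a=cv2.minAreaRect(w.astype(np.float32));
    if s[0]<s[1]: a+=90;s=s[::-1]
    return np.round([x,y,*s,(a+90)%180-90],1)
E
python3 - <<'E'
from station import r
from h import *
t=r.read_camera("top");s=r.read_camera("side");M=masks(t);S=masks(s)
gt=cen(M["green"],(300,110,360,175));gs=cen(S["green"],(285,240,340,290));print("green",gt,gs,two([t,s],[gt[0],gs[0]]))
pt=cen(M["red"],(145,170,180,195));ps=cen(S["red"],(245,155,270,175));print("pin",pt,ps,two([t,s],[pt[0],ps[0]]),ray(t,pt[0],.042))
q,_=big(M["dark"],(133,160,195,240));print("recess",rect(t,q,.033))
g=M["grey"]|M["green"];q,_=big(g,(300,110,360,175));print("plate",rect(t,q,.009),q.min(0),q.max(0))
q,_=big(M["grey"],(133,145,200,262));print("slicer",rect(t,q,.037))
q,_=big(S["green"],(285,240,340,290));print("tab side bbox",q.min(0),q.max(0))
q,_=big(M["green"],(300,110,360,175));print("tab top",rect(t,q,.035),q.min(0),q.max(0))
im=cv2.cvtColor(t["image"],cv2.COLOR_RGB2BGR)[100:270,120:360]
cv2.imwrite("pics/c1.png",cv2.resize(im,None,fx=3,fy=3,interpolation=cv2.INTER_CUBIC))
E
```

```text
green (array([333.52173913, 140.33913043]), 115) (array([309.24278846, 263.81009615]), 416) [ 0.67052151 -0.21659624  0.03085227]
pin (array([161.61538462, 181.38461538]), 13) (array([258.125, 162.125]), 8) [0.62171596 0.17369287 0.0396263 ] [[0.62097239 0.1732165  0.042     ]]
recess [581.9 177.8 134.1 104.   -5.9]
plate [ 674.2 -214.9  109.7   80.   -12.7] [312 120] [348 167]
slicer [574.3 170.  257.6 138.1  -3.2]
tab side bbox [299 254] [320 274]
tab top [ 670.  -214.7   46.    16.1  -13. ] [329 131] [337 150]
```

View pics/c1.png

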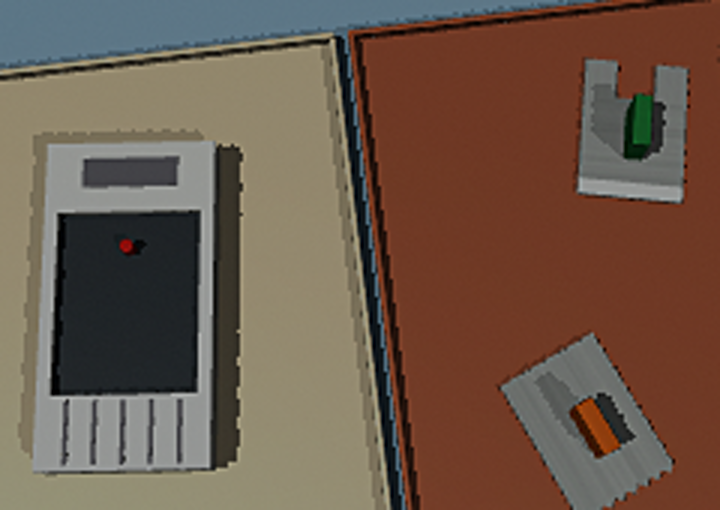

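The blade origin is at about (669.5, -214.5) mm with yaw -12.7°. The pin is at (621.7, 173.7) mm with yaw -5.9°, and the recess fit and the stereo fix agree on it. The tool's yaw already suits the tab, so I'm heading over.

drive_tool --pt "1 -15 -15 0 0" --pt "1 -27 -27 0 0" --pt "1 -27 -27 0 0" --pt "1 -27 -27 0 0" --pt "1 -27 -27 0 0" --pt "1 -27 -27 0 0" --pt "1 -27 -27 0 0" --pt "1 -27 -27 0 0" --squeeze 60

```text
t: 0.87
tcp_pos: [0.3028, 0.3845, 0.2533]
orientation: [180.0, 0.0, 166.6]
contact_force: [0.3, 0.7, 0.2]
opening: 1.0
grip_force: 0.0
```

drive_tool --pt "1 -27 -27 0 0" --pt "1 -27 -27 0 0" --pt "1 -27 -27 0 0" --pt "1 -27 -27 0 0" --pt "1 -27 -27 0 0" --pt "1 -27 -27 0 0" --pt "1 -27 -27 0 0" --pt "1 -27 -27 0 0"

```text
t: 1.53
tcp_pos: [0.4625, 0.1242, 0.2535]
orientation: [180.0, 0.0, 166.5]
contact_force: [0.9, 0.8, -0.3]
opening: 0.999
grip_force: 0.0
```

drive_tool --pt "1 -27 -27 0 0" --pt "1 -27 -27 0 0" --pt "1 -27 -27 0 0" --pt "1 -27 -27 5 0" --pt "1 -27 -27 10 0" --pt "1 -27 -27 15 0" --pt "1 -20 -20 20 -0.8" --pt "1 0 0 20 0"

```text
t: 2.2
tcp_pos: [0.5988, -0.1007, 0.183]
orientation: [-179.8, 0.3, 166.9]
contact_force: [0.1, -0.7, -0.1]
opening: 0.998
grip_force: 0.0
```

drive_tool --pt "1 -20 -20 8 0" --pt "1 -20 -20 8 0" --pt "1 -20 -20 8 0" --pt "1 -20 -20 8 0" --pt "1 -10 -12 8 0" --pt "1 0 0 8 0" --pt "1 0 0 0 0" --pt "1 0 0 0 0"

```text
t: 2.87
tcp_pos: [0.6636, -0.2014, 0.1343]
orientation: [179.9, -0.1, 167.4]
contact_force: [-0.1, -0.8, 0.3]
opening: 0.998
grip_force: 0.0
```

```bash
python3 - <<'E'
from station import r
from h import *
o=r.get_obs();print(o["t"],o["tcp_pos"]*1000,o["orientation"],r.tips_ahead)
t=r.read_camera("top");s=r.read_camera("side")
im=[cv2.resize(c["image"][y:y+150,x:x+130,::-1],None,fx=3,fy=3) for c,x,y in((t,270,80),(s,250,180))]
cv2.imwrite("pics/c2.png",np.hstack(im))
E
```

```text
2.8667 [ 663.5516336  -201.35544831  134.34139469] [ 1.79937281e+02 -1.36735493e-01  1.67393160e+02] 0.022
```

View pics/c2.png

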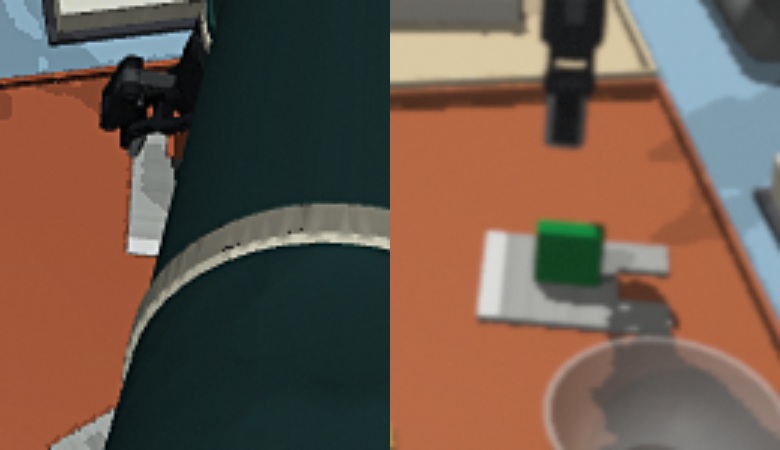

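The side crop shows the fingers centred over the green tab along its length. The remaining offset is about -9 in x, -11.5 in y and 96 mm down.

drive_tool --pt "0.3 -4.5 -6 5 0" --pt "0.3 -4 -5.5 12 0" --pt "0.3 0 0 20 0" --pt "0.3 0 0 20 0" --pt "0.3 0 0 15 0" --pt "0.3 0 0 9 0" --pt "0.3 0 0 0 0" --pt "0.3 0 0 0 0"

```text
t: 3.63
tcp_pos: [0.67, -0.2161, 0.0539]
orientation: [-180.0, -0.0, 167.3]
contact_force: [-0.3, 0.5, -0.2]
opening: 0.652
grip_force: 0.0
```

```bash
python3 - <<'E'
from station import r
o=r.get_obs();print(o["t"],o["tcp_pos"]*1000,o["orientation"],o["opening"])
E
```

```text
3.6333 [ 670.0121952  -216.11468767   53.87947272] [-1.79990556e+02 -3.41197308e-02  1.67340730e+02] 0.6515730324869929
```

drive_tool --pt "0.2 0 1 8 0" --pt "0.0 0 0 7 0" --pt "-0.3 0 0 1 0" --pt "-1 0 0 0 0" --pt "-1 0 0 0 0" --pt "-1 0 0 0 0" --pt "-1 0 0 0 0" --pt "-1 0 0 0 0" --squeeze 80

```text
t: 4.3
tcp_pos: [0.6703, -0.215, 0.0384]
orientation: [180.0, 0.0, 167.3]
contact_force: [-0.4, -0.1, -0.7]
opening: 0.151
grip_force: 77.9
```

Gripped. Next I lift and carry it towards the slicer.

drive_tool --pt "-1 0 0 -6 0" --pt "-1 0 0 -14 0" --pt "-1 0 0 -22 0" --pt "-1 0 0 -22 0" --pt "-1 0 0 -14 0" --pt "-1 3 6 -8 0" --pt "-1 8 16 -4 0" --pt "-1 11 22 0 0"

```text
t: 4.97
tcp_pos: [0.6585, -0.1692, 0.13]
orientation: [-179.9, 0.2, 167.1]
contact_force: [0.0, -0.3, -2.0]
opening: 0.152
grip_force: 78.0
```

drive_tool --pt "-1 14 28 0 0" --pt "-1 15 31 0 0" --pt "-1 15 31 0 0" --pt "-1 15 31 0 0" --pt "-1 15 31 0 0" --pt "-1 15 31 0 0" --pt "-1 15 31 0 0" --pt "-1 15 31 0 0"

```text
t: 5.63
tcp_pos: [0.5948, 0.1, 0.1284]
orientation: [180.0, -0.0, 167.4]
contact_force: [0.8, -0.3, -0.4]
opening: 0.15
grip_force: 78.0
```

drive_tool --pt "-1 14 28 0 0" --pt "-1 12 24 0 0" --pt "-1 6 14 0 0" --pt "-1 2 4 0 0" --pt "-1 0 0 0 -3.4" --pt "-1 0 0 0 -3.4" --pt "-1 0 0 0 0" --pt "-1 0 0 0 0"

```text
t: 6.3
tcp_pos: [0.5782, 0.1725, 0.1284]
orientation: [-180.0, -0.0, 174.0]
contact_force: [-0.4, 0.0, -1.2]
opening: 0.152
grip_force: 78.1
```

```bash
python3 - <<'E'
from station import r
from h import *
o=r.get_obs();p=o["tcp_pos"]*1000;print(o["t"],p,o["orientation"],o["opening"],o["grip_force"])
y=np.radians(o["orientation"][2]);d=np.array([576.9,178.3])-p[:2]
print("tool dxy",d@[np.cos(y),np.sin(y)],d@[np.sin(y),-np.cos(y)])
t=r.read_camera("top");s=r.read_camera("side")
im=[cv2.resize(c["image"][y:y+150,x:x+130,::-1],None,fx=3,fy=3) for c,x,y in((t,110,100),(s,180,80))]
cv2.imwrite("pics/c3.png",np.hstack(im))
E
```

```text
6.3 [578.23840223 172.49885114 128.38869776] [-1.79981228e+02 -1.15527969e-03  1.73973169e+02] 0.151591419716058 78.05089473724365
tool dxy 1.940091485653221 5.6285605313080875
```

View pics/c3.png

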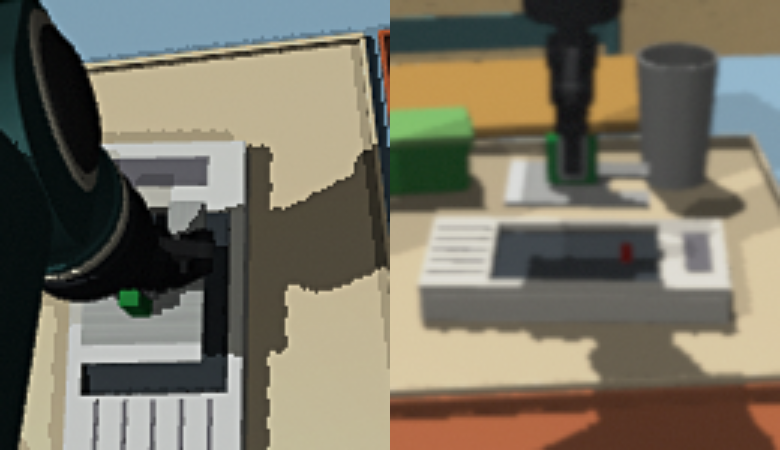

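The side crop shows the plate hanging level with the fingers centred on the tab, and the top crop shows it above the recess. Margins are about 10 mm, so I correct by (2, 5.6) and descend.

drive_tool --pt "-1 1 3 0 0" --pt "-1 1 2.5 5 0" --pt "-1 0 0 10 0" --pt "-1 0 0 13 0" --pt "-1 0 0 10 0" --pt "-1 0 0 4 0" --pt "-1 0 0 0 0" --pt "-1 0 0 0 0"

```text
t: 7.07
tcp_pos: [0.5766, 0.179, 0.0857]
orientation: [-180.0, -0.0, 174.1]
contact_force: [0.3, -0.4, -1.1]
opening: 0.153
grip_force: 78.0
```

```bash
python3 - <<'E'
from station import r
from h import *
o=r.get_obs();p=o["tcp_pos"]*1000;print(p,o["orientation"],o["contact_force"])
t=r.read_camera("top");s=r.read_camera("side")
im=[cv2.resize(c["image"][y:y+150,x:x+130,::-1],None,fx=3,fy=3) for c,x,y in((t,110,120),(s,180,90))]
cv2.imwrite("pics/c4.png",np.hstack(im))
def pr(c,w):
    q=np.array(c["K"])@(np.array(c["world_to_cam"])[:3]@[*w,1]);return np.round(q[:2]/q[2],1)
# expected bright-edge corners & notched-end corners in both views
y=np.radians(o["orientation"][2]-180);z=(p[2]-38.4+9)/1000
for a,b in((-50,-40),(-50,40),(60,-40),(60,40)):
    w=[p[0]+a*np.cos(y)-b*np.sin(y),p[1]+a*np.sin(y)+b*np.cos(y)];w=[w[0]/1e3,w[1]/1e3,z]
    print(a,b,"top crop",(pr(t,w)-[110,120])*3,"side crop",(pr(s,w)-[180,90])*3+[390,0])
E
```

```text
[576.64793399 178.98102046  85.67051667] [-1.79960830e+02 -4.50688799e-02  1.74122397e+02] [ 0.33822927 -0.4020522  -1.11087078]
-50 -40 top crop [202.2 310.5] side crop [501.6 218.1]
-50 40 top crop [ 86.7 312.9] side crop [508.2 174.9]
60 -40 top crop [205.5 157.5] side crop [643.8 219.6]
60 40 top crop [ 93.3 159.6] side crop [642.3 176.7]
```

View pics/c4.png

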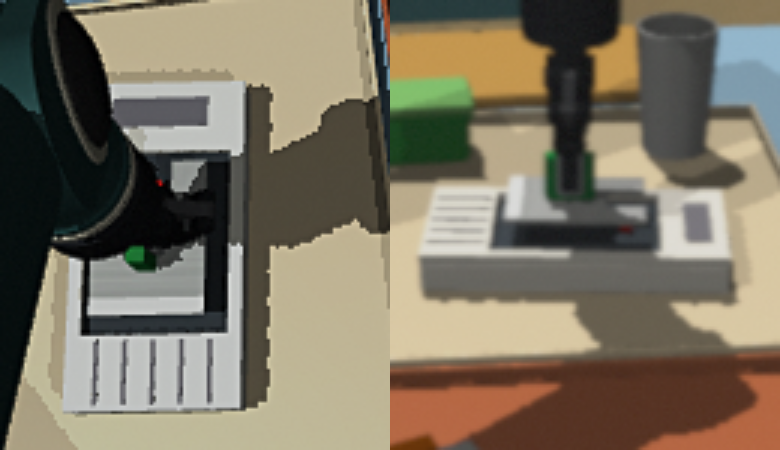

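The plate corners sit where predicted: the bright edge runs (88–203, 313) in the top crop, and the red pin shows in the notch at (160,183). I lower the last 23 mm gently.

drive_tool --pt "-1 0 0 5 0" --pt "-1 0 0 6 0" --pt "-1 0 0 5 0" --pt "-1 0 0 3 0" --pt "-1 0 0 2 0" --pt "-1 0 0 1 0" --pt "-1 0 0 0 0" --pt "-1 0 0 0 0"

```text
t: 7.83
tcp_pos: [0.5769, 0.1793, 0.0644]
orientation: [180.0, 0.0, 174.1]
contact_force: [0.5, 0.2, -1.3]
opening: 0.149
grip_force: 78.1
```

drive_tool --pt "-1 0 0 1 0" --pt "-1 0 0 0.5 0" --pt "-1 0 0 0.5 0" --pt "-1 0 0 0.3 0" --pt "-1 0 0 0 0" --pt "-1 0 0 0 0" --pt "-1 0 0 0 0" --pt "-1 0 0 0 0"

```text
t: 8.5
tcp_pos: [0.5768, 0.1793, 0.0623]
orientation: [180.0, 0.0, 174.1]
contact_force: [-1.6, -1.2, 3.2]
opening: 0.148
grip_force: 78.7
```

Light floor contact at the expected height. Now I release and retreat.

drive_tool --pt "-0.5 0 0 0 0" --pt "-0.2 0 0 0 0" --pt "0 0 0 0 0" --pt "0 0 0 0 0" --pt "0 0 0 0 0" --pt "0 0 0 -5 0" --pt "0 0 0 -10 0" --pt "0 0 0 -18 0"

```text
t: 9.17
tcp_pos: [0.5757, 0.1789, 0.0945]
orientation: [-179.9, -0.2, 174.1]
contact_force: [0.3, 0.4, 0.4]
opening: 0.505
grip_force: 0.0
```

drive_tool --pt "0 0 0 -25 0" --pt "0 0 0 -30 0" --pt "0 0 0 -30 0" --pt "0 10 20 -20 0" --pt "0 15 30 0 0" --pt "0 15 30 0 0" --pt "0 15 30 0 0" --pt "0 15 30 0 0"

```text
t: 9.83
tcp_pos: [0.5209, 0.3271, 0.2015]
orientation: [179.9, 0.1, 174.1]
contact_force: [0.0, -0.3, 0.4]
opening: 0.501
grip_force: 0.0
```

drive_tool --pt "0 15 35 0 0" --pt "0 15 35 0 0" --pt "0 15 35 0 0" --pt "0 15 30 0 0" --pt "0 8 15 0 0" --pt "0 0 0 0 0" --pt "0 0 0 0 0" --pt "0 0 0 0 0"

```text
t: 10.5
tcp_pos: [0.4703, 0.4799, 0.2004]
orientation: [-179.9, 0.1, 174.0]
contact_force: [0.3, -1.1, -0.0]
opening: 0.499
grip_force: 0.0
```

```bash
python3 - <<'E'
from station import r
from h import *
o=r.get_obs();print(o["t"],o["tcp_pos"],o["contact_force"])
t=r.read_camera("top");s=r.read_camera("side")
im=[cv2.resize(c["image"][y:y+150,x:x+130,::-1],None,fx=3,fy=3) for c,x,y in((t,110,120),(s,180,90))]
cv2.imwrite("pics/c5.png",np.hstack(im))
E
```

```text
10.5 [0.4703318  0.47989655 0.20040723] [ 0.29628983 -1.06345155 -0.04637866]
```

View pics/c5.png

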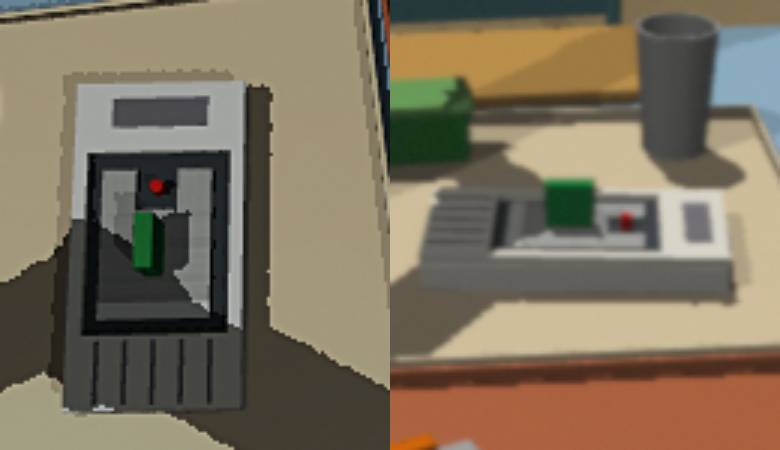

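The blade lies flat in the recess, with its notch around the red pin at (156,186) in the top crop and even margins all round. The gripper is well clear, so I'm handing in.

```bash
python3 -c "
from station import r
print(r.finish_job())"
```

```text
the job is handed in; nothing more can be done
None
```

The straight blade is lying flat in the slicer's recess with its notch around the red pin, released, and the toothed blade was not touched; I handed the job in at about 10.5 s, but the hand-in gave no verdict.

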